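# Refit the return spring of a tube-capping press

## Robot

A 6-joint arm with a two-finger parallel gripper is mounted at the origin on the work surface. World frame = base frame: x ahead of the robot, y to its left, z up, the work surface at z = 0. Lengths are in m, angles in rad, forces in N, time in s.
With the tool pointing down it reaches from about 0.35 to 0.975 m from the base axis. Payload 4.9 kg.
Tool frame: the origin (TCP) lies midway between the tips of the shut fingers; the grasp point (between the pads) lies 19 mm behind it; y points along the fingers, z is the direction in which the jaws open and shut, and the axes are right-handed (so a half turn about y gives the same grasp; the last joint's range is limited). The gripper opens to 85 mm and grips with 20 to 120 N. Pads are 22 mm wide; open, the fingers measure 114 mm over their backs; the gripper's body (76 mm by 85 mm) begins 54 mm behind the grasp point. The pads swing forward as they close: fully open they stand 13 mm farther back than shut.
Start: joints at [1.194, 0.053, 1.613, -0, 1.476, -0.119], TCP at [0.159, 0.604, 0.231] pointing down, gripper open.
Joint ranges: [-3.01, 3.01], [-1.01, 2.22], [0.06, 2.58], [-1.02, 4.17], [0.09, 2.62], [-3.14, 3.14]. Speed limits (rad/s): [2.57, 2.57, 3.14, 3.14, 3.14, 3.14].

## Interface

Orientations are given as a rotation vector (axis times angle).
In Python, from cell import r, fingers, vision, readout gives the robot as it stands. Calls block until the motion is done:
- r.move_ptp(position, orientation): joint-space move of the TCP to a pose.
- r.move_l(position, frame=None, rate=0.15): straight line of the TCP; frame=None keeps the orientation; rate is the mean speed in m/s.
- r.move_joints(angles): joint-space move.
- fingers.release() and fingers.clamp(): open the fingers fully, or close them until they stop; the grip force is fixed at half the most.
- r.sleep(seconds).
- r.inverse_kinematics(position, orientation): joint angles nearest the present ones, or None.
- vision.read_camera(name): name is "scene" or "side" or "wrist"; returns a dict with "img" (480x640x3 uint8, red, green, blue), "camera_matrix" (3x3 intrinsics, pixels), "eye" and "attitude" of the camera in the world; the wrist camera has in their place "hand_eye" (4x4, takes a point from camera to tool coordinates, whose origin is the TCP and whose axes are the tool frame's). Camera axes: x right, y down, z forward; pixel columns grow to the right and rows downward; lengths in m; the calibration is good to about 2 mm. A picture is of the moment at which its call begins: read the wrist's pose just before it. There is no depth.
A pose or a line that the arm cannot do raises r.MotionError and nothing moves.
- r.finish_job(): hands the job in, once; it reports no verdict.
Readings, each from a call of its own:
- readout.get_time_s(): time.
- readout.get_joint_pos(): joint angles.
- readout.get_qvel(): joint speeds.
- readout.get_effort(): joint torques, N m.
- readout.get_position(): TCP position.
- readout.get_orientation(): TCP orientation.
- readout.get_ft_force(): force on the tool from outside, world axes, zero at the start.
- readout.get_wrist_torque(): the same for the moment, N m.
- readout.get_finger_gap(): finger opening in m.
Only numpy, scipy, OpenCV 4.12 (cv2) and the standard library are available. Lean on these libraries where they do the work, as an engineer would, in place of code of your own. Each camera call takes 0.05 s, during which the arm holds its last target. There are 200 camera calls.

## Task

Take the coil spring that stands in the parts tray and thread it over the guide rod of the tube-capping press. A lug on the spring seat will catch the bottom coil: press gently and twist the spring a little either way until the lug slips into the opening beside the wire end, stop twisting as soon as it drops, and leave the spring upright, fully home with its bottom coil flat on the seat, and let go. Do not force it, and leave the other things on the bench where they are.

Things in the scene. Friction and masses are not known exactly. Their poses are not given: they have to be found in the camera images.
- spring: Bare steel compression spring standing upright, about 50 g, outside diameter 24 mm, inside 17 mm, wire 3.5 mm, free height 56 mm. Origin at the centre of its underside, z up along its axis. Axially soft: about 0.75 N per mm, solid after 8 mm; it does not wind up in torsion. Grip it, from any side, by its upper 22 mm.
- spring_gap (a point): Middle of the opening in the spring's flat bottom coil, beside the wire end, at wire height, 10 mm from the spring's axis along its own +x (the direction the opening faces). The opening is 46 degrees wide; within 12 degrees of its middle no wire crosses it lower than 8 mm over the underside.
- tray: Fixed grey plastic parts tray in which the spring stands, 150 x 150 mm, walls 14 mm high and 4 mm thick, floor 4 mm thick. Origin at the centre of its underside.
- press: Fixed base of the tube-capping press: white plate 150 (x) x 120 (y) mm, top 18 mm above the bench. Origin at bench level on the axis of its guide rod, z up. A grey cradle 50 mm wide, its top 36 mm above the bench, lies 55 to 77 mm from the rod along the press's +x. More than 18 N between spring and press, down or sideways, damages them.
- seat_top (a point): On the rod axis, at the top of the flat 36 mm seat (24 mm above the bench) on which the spring's underside must rest. On the seat, against the rod, stands a lug 6 mm high, 3.5 mm wide, reaching 11.5 mm from the axis. The seat turns only stiffly (0.5 Nm), so the lug's direction is not measured: anywhere within 90 degrees either side of the press's +x.
- rod_tip (a point): Top end of the upright steel guide rod, on its axis, 64 mm above the seat. The rod is 15 mm in diameter, its last 5 mm chamfered.
- head: Bystander: loose black plunger head of the press, knob-shaped, 38 mm diameter, 54 mm high, standing; origin at the centre of its underside.
- driver: Bystander: loose screwdriver with a grey handle, 160 mm long, lying along its own x axis; origin under its middle.
- rack: Bystander: loose blue rack of 18 capped sample tubes, 71 x 134 mm, 100 mm high over the caps, standing; origin at the centre of its underside.
Not all that is in view belongs to the job. Leave any orange or yellow look-alike of the press alone.

How it is judged:
On the way, in this order (a step that is already met when the one before it is completed fails the run):
1. the spring is lifted clear of the tray (z of spring in the frame of tray above 0.04 m), for 0.1 s.
2. the spring is threaded over the rod: its underside at least 10 mm below the rod's tip, upright and round the rod (z of spring in the frame of rod_tip below -0.01 m and horizontal distance between spring and rod_tip below 0.005 m and angle between spring's own z axis and vertical below 0.15 rad), for 0.1 s.
At the end, for the whole second after the job is handed in: The spring stands upright (within 0.06 rad) round the guide rod (axis within 4 mm), its underside on the seat (within 2 mm, so the lug is in the opening), at rest and released (z of spring in the frame of seat_top between -0.002 and 0.002 m and horizontal distance between spring and seat_top below 0.004 m and angle between spring's own z axis and vertical below 0.06 rad and linear speed of spring below 0.02 m/s and contact force between spring and the fingers below 0.1 N); the robot touches nothing.
It fails at once if the spring is forced: more than 18 N between spring and press (contact force between spring and press above 18 N).
It fails at once if the plunger head, screwdriver or tube rack is shoved more than 15 mm or tipped over (distance of any of head, driver, rack from where it was at the start of the episode above 0.015 m or angle between any of head, rack's own z axis and vertical above 0.5 rad).
It also fails if it takes over 67 s, if anything falls off the work surface, if the arm or the gripper's body presses on something with over 40 N, if the wrist force passes 120 N, or if a joint passes its speed limit or range.

## Working session

There is one attempt and no reset: what is moved stays moved. The work goes in short steps, each a Python script; the robot and the scene stay as the last script left them, time stands still between calls to the robot, and variables do not carry over. Pictures are saved under pics/ and viewed, about 8 in all and at most 12, crops included, and the job is handed in when it is done.

```bash
mkdir -p pics; ls; cat > h.py <<'E'
import numpy as np, cv2
from scipy.spatial.transform import Rotation as R
from cell import r, fingers, vision, readout
def snap(name,fn):
    p=np.array(readout.get_position());o=np.array(readout.get_orientation())
    d=vision.read_camera(name)
    cv2.imwrite(f'pics/{fn}.png',d['img'][:,:,::-1])
    K=np.array(d['camera_matrix'])
    if 'hand_eye' in d:
        T=np.eye(4);T[:3,:3]=R.from_rotvec(o).as_matrix() if o.size==3 else o;T[:3,3]=p
        C=T@np.array(d['hand_eye'])
        E,A=C[:3,3],C[:3,:3]
    else:
        E=np.array(d['eye']);A=np.array(d['attitude']);A=A if A.shape==(3,3) else R.from_rotvec(A).as_matrix()
    np.savez(f'pics/{fn}.npz',K=K,E=E,A=A)
    return d['img']
def ray(fn,u,v):
    z=np.load(f'pics/{fn}.npz');d=z['A']@np.linalg.inv(z['K'])@[u,v,1.];return z['E'],d/np.linalg.norm(d)
def atz(fn,u,v,h):
    e,d=ray(fn,u,v);return e+d*(h-e[2])/d[2]
def proj(fn,P):
    z=np.load(f'pics/{fn}.npz');q=z['K']@z['A'].T@(np.array(P)-z['E']);return q[:2]/q[2]
E
python3 - <<'E'
from h import *
for n in ('scene','side','wrist'):
    snap(n,n+'0'); z=np.load(f'pics/{n}0.npz');print(n,z['E'],z['A'].round(3).tolist(),z['K'].round(1).tolist())
print(readout.get_orientation(),readout.get_time_s(),readout.get_ft_force())
E
```

```text
pics
scene [ 0.99105735 -0.42710955  0.57333652] [[0.792, 0.344, -0.504], [0.61, -0.443, 0.657], [0.003, -0.828, -0.561]] [[452.3, 0.0, 319.4], [0.0, 452.3, 238.1], [0.0, 0.0, 1.0]]
side [0.03328447 0.94996082 0.87312761] [[-0.83, -0.363, 0.424], [-0.558, 0.516, -0.65], [0.017, -0.776, -0.631]] [[575.2, 0.0, 313.4], [0.0, 575.2, 241.1], [0.0, 0.0, 1.0]]
wrist [0.08677053 0.62307491 0.37240279] [[0.255, 0.924, 0.284], [0.967, -0.243, -0.077], [-0.002, 0.294, -0.956]] [[392.9, 0.0, 320.5], [0.0, 392.9, 239.4], [0.0, 0.0, 1.0]]
[-1.5628443   0.20270956 -0.20211195] 0.15 [-0.80381607 -0.11020841  0.65826563]
```

View pics/scene0.png

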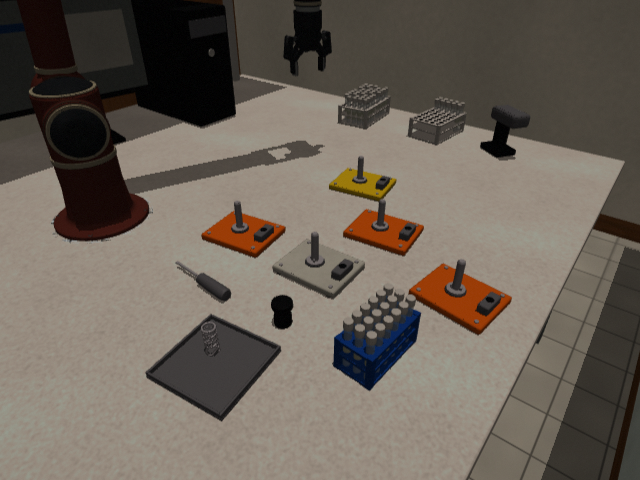

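View pics/side0.png

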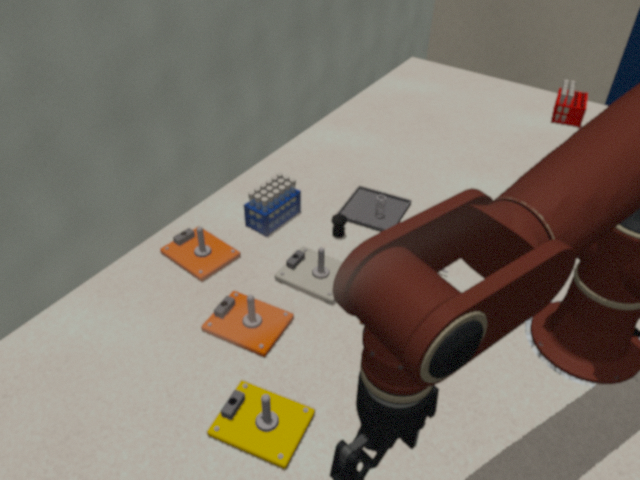

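The scene view shows five press-like plates. The yellow one is at (362,183) and the orange ones are at (243,232), (384,230) and (460,295). The white one, with its rod tip at (314,234) and seat at (314,262), is the only match for "white plate". The spring stands in the tray, top (208,325) and bottom (211,353). The head is at (282,311), the driver at (205,280) and the rack at (378,335). In the side view the spring is at (380,207) and the white rod tip at (320,250).

```bash
python3 - <<'E'
from h import *
f=lambda n,a:print(n,np.round(a,4))
f('spring top',atz('scene0',208.5,325,.060)); f('spring bot',atz('scene0',211,353,.004))
f('tip',atz('scene0',314.5,234,.088)); f('seat',atz('scene0',314.5,262,.024))
f('side spr top',atz('side0',380.5,198,.06)); f('side tip',atz('side0',320.5,249,.088))
f('cradle',atz('scene0',342,266,.036)); f('head',atz('scene0',282,301,.054));f('rack',atz('scene0',378,312,.1))
f('driver',atz('scene0',180,263,.01));f('driver2',atz('scene0',228,295,.01))
for c in [(210,317),(280,350),(222,412),(149,373)]: f('tray',atz('scene0',*c,.014))
a=cv2.imread('pics/scene0.png')
cv2.imwrite('pics/crop.png',np.hstack([cv2.resize(a[305:375,165:265],(800,560),interpolation=3)[:, 200:600],cv2.resize(a[222:302,264:374],None,fx=3.6,fy=7,interpolation=3)[:560]]))
print(readout.get_orientation(), R.from_rotvec(readout.get_orientation()).as_matrix().round(3))
E
```

```text
spring top [ 0.5413 -0.1268  0.06  ]
spring bot [ 0.5442 -0.1339  0.004 ]
tip [0.5395 0.1459 0.088 ]
seat [0.5426 0.1417 0.024 ]
side spr top [ 0.5381 -0.1246  0.06  ]
side tip [0.5336 0.1539 0.088 ]
cradle [0.6025 0.1518 0.036 ]
head [ 0.591  -0.0092  0.054 ]
rack [0.7567 0.0237 0.1   ]
driver [ 0.3155 -0.0154  0.01  ]
driver2 [ 0.4663 -0.0232  0.01  ]
tray [ 0.4881 -0.0853  0.014 ]
tray [ 0.6353 -0.0667  0.014 ]
tray [ 0.6467 -0.2017  0.014 ]
tray [ 0.5076 -0.2235  0.014 ]
[-1.5628443   0.20270956 -0.20211195] [[ 0.967 -0.001  0.255]
 [-0.255 -0.001  0.967]
 [-0.    -1.    -0.002]]
```

View pics/crop.png

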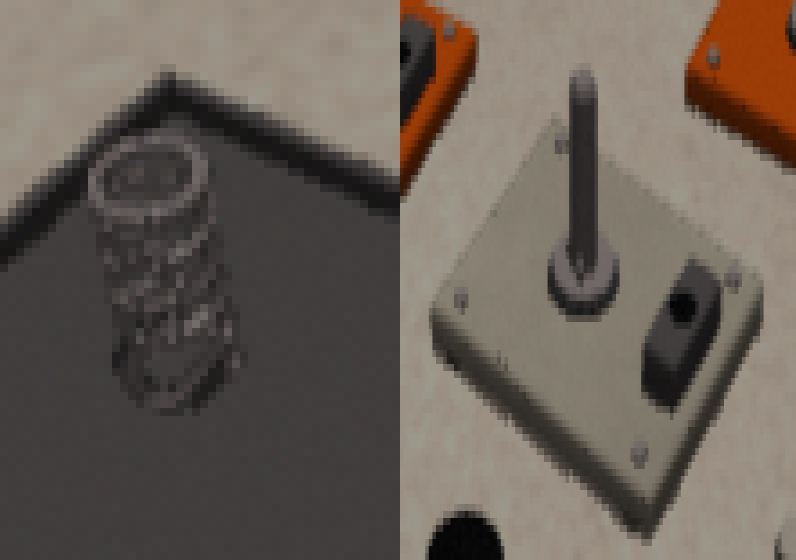

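The crop confirms the white press at right and the spring near the tray's back corner. Next I'll look at both from near with the wrist camera, on the way to the grasp.

```bash
cat >> h.py <<'E'
def ori(phi): # phi = world heading of tool x (wrist camera sits on -x side); tool down
    x=np.array([np.cos(phi),np.sin(phi),0]);y=np.array([0,0,-1.]);return R.from_matrix(np.c_[x,y,np.cross(x,y)]).as_rotvec()
E
python3 - <<'E'
from h import *
for n,p in (('rod',(.540,.147,.12)),('spr',(.541,-.128,.06))):
    for phi in np.radians([0,45,90,135,180,225,270,315]):
        q=r.inverse_kinematics(p,ori(phi)); print(n,int(np.degrees(phi)+.5),None if q is None else np.round(q,2))
d=np.pi
r.move_ptp((.540+.036,.147,.14),ori(d)); print(readout.get_time_s())
snap('wrist','w_rod')
r.move_ptp((.541+.02,-.128,.13),ori(d)); print(readout.get_time_s())
snap('wrist','w_spr')
a=cv2.imread('pics/w_rod.png');b=cv2.imread('pics/w_spr.png')
u=proj('w_rod',(.54,.147,.03));w=proj('w_spr',(.541,-.128,.03));print(u,w)
def cr(i,c,h=75):
    x,y=np.clip(int(c[0]),h,639-h),np.clip(int(c[1]),h,479-h);print('crop org',x-h,y-h);return cv2.resize(i[y-h:y+h,x-h:x+h],(400,400),interpolation=cv2.INTER_CUBIC)
cv2.imwrite('pics/v1.png',np.hstack([cr(a,u),cr(b,w)]))
E
```

```text
rod 0 [ 0.13 -0.01  1.87  0.    1.28 -1.44]
rod 45 [ 0.13 -0.01  1.87  0.    1.28 -2.22]
rod 90 [ 0.13 -0.01  1.87  0.    1.28 -3.01]
rod 135 [ 0.13 -0.01  1.87  0.    1.28  2.49]
rod 180 [ 0.13 -0.01  1.87 -0.    1.28  1.7 ]
rod 225 [ 0.13 -0.01  1.87  0.    1.28  0.92]
rod 270 [ 0.13 -0.01  1.87 -0.    1.28  0.13]
rod 315 [ 0.13 -0.01  1.87  0.    1.28 -0.65]
spr 0 [-0.37  0.06  1.91  0.    1.17 -1.94]
spr 45 [-0.37  0.06  1.91  0.    1.17 -2.72]
spr 90 [-0.37  0.06  1.91  0.    1.17  2.78]
spr 135 [-0.37  0.06  1.91 -0.    1.17  1.99]
spr 180 [-0.37  0.06  1.91 -0.    1.17  1.2 ]
spr 225 [-0.37  0.06  1.91 -0.    1.17  0.42]
spr 270 [-0.37  0.06  1.91 -0.    1.17 -0.37]
spr 315 [-0.37  0.06  1.91  0.    1.17 -1.15]
2.3833
3.5
[321.1074529  285.32418493] [321.66257622 269.68200031]
crop org 246 210
crop org 246 194
```

View pics/v1.png

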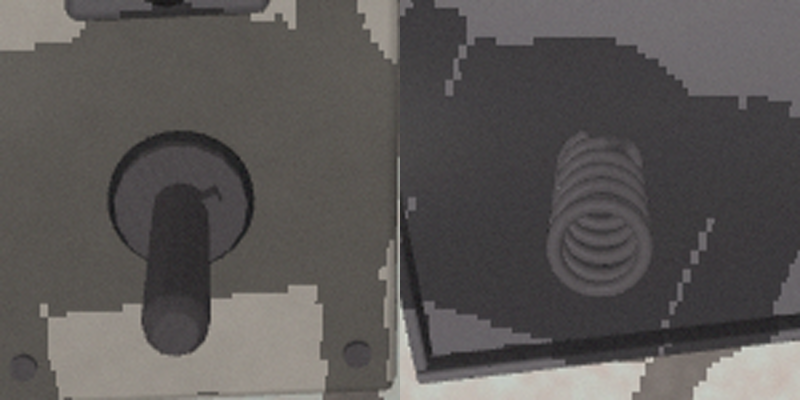

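Left: the rod tip is at crop (177,325), the seat centre about (181,198), and the lug projects to the right, ending near (216,192). Right: the spring's bottom coil at the top looks irregular around (585,135)–(640,145). I'll convert these and enlarge the spring.

```bash
python3 - <<'E'
from h import *
k=150/400
P=lambda x,y:(246+x*k,210+y*k)
Q=lambda x,y:(246+(x-400)*k,194+y*k)
tip=atz('w_rod',*P(177,324),.088);seat=atz('w_rod',*P(181,198),.024)
lug=atz('w_rod',*P(217,190),.030)
print('tip',tip,'seat',seat,'lug',lug)
print('lug ang',np.degrees(np.arctan2(*(lug-seat)[[1,0]])),np.linalg.norm((lug-seat)[:2]))
cl=[atz('w_rod',*P(x,y),.036) for x,y in ((72,12),(267,8))];print('cradle',cl)
st=atz('w_spr',*Q(600,244),.060);sb=atz('w_spr',*Q(606,165),.0057);print('spr top',st,sb)
a=cv2.imread('pics/w_spr.png')[235:312,290:352];b=cv2.imread('pics/w_rod.png')[252:302,280:345]
f=lambda i,s:cv2.resize(cv2.convertScaleAbs(cv2.normalize(i,None,0,255,cv2.NORM_MINMAX),alpha=1.3),None,fx=s,fy=s,interpolation=cv2.INTER_CUBIC)
A=f(a,7);B=cv2.resize(f(b,6),None,fx=.85,fy=.85);H=np.zeros((539,A.shape[1]+B.shape[1],3),np.uint8);H[:,:A.shape[1]]=A;H[:B.shape[0],A.shape[1]:]=B
print(A.shape,B.shape);cv2.imwrite('pics/v2.png',H)
E
```

```text
tip [0.5375841  0.15197169 0.088     ] seat [0.53818545 0.15214491 0.024     ] lug [0.54307532 0.14264842 0.03      ]
lug ang -62.75546550258871 0.010681478035694953
cradle [array([0.59209204, 0.17803284, 0.036     ]), array([0.5931133 , 0.13099155, 0.036     ])]
spr top [ 0.54288192 -0.12752457  0.06      ] [ 0.54206448 -0.12920836  0.0057    ]
(539, 434, 3) (255, 332, 3)
```

View pics/v2.png

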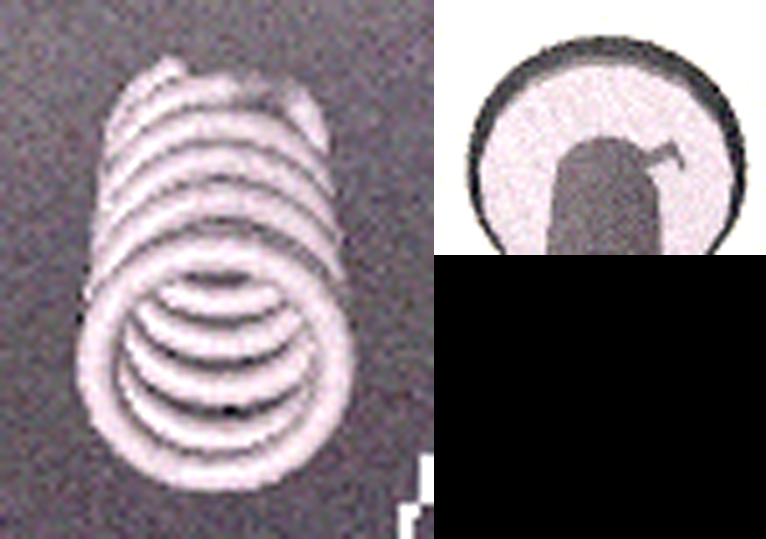

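The lug points at about −63° in the world (10.7 mm from the axis, as it should be). The spring's bottom coil ends on the left at v2 (183,66) and resumes near (265,80). That puts the opening close to world +x. I'll check the angle numerically, then grasp.

```bash
python3 - <<'E'
from h import *
c=np.array([.5427,-.128,0])
for z in (.004,.0075):
  for t in (-40,-30,-20,-10,0,10,20,30,40):
    a=np.radians(t);print(z,t,[tuple(((proj('w_spr',c+[ρ*np.cos(a),ρ*np.sin(a),z])-[290,235])*7).astype(int)) for ρ in (.0085,.012)])
phi=np.radians(270)
r.move_ptp((.5427,-.128,.12),ori(phi)); r.move_l((.5427,-.128,.031),rate=.1)
f0=np.array(readout.get_ft_force());t0=np.array(readout.get_wrist_torque())
fingers.clamp();print('gap',readout.get_finger_gap(),f0,readout.get_ft_force(),readout.get_position())
r.move_l((.5427,-.128,.10),rate=.08);r.sleep(.2)
print(readout.get_finger_gap(),readout.get_ft_force(),readout.get_wrist_torque(),readout.get_time_s())
E
```

```text
0.004 -40 [(np.int64(274), np.int64(74)), (np.int64(296), np.int64(49))]
0.004 -30 [(np.int64(262), np.int64(66)), (np.int64(279), np.int64(38))]
0.004 -20 [(np.int64(249), np.int64(61)), (np.int64(261), np.int64(30))]
0.004 -10 [(np.int64(235), np.int64(57)), (np.int64(241), np.int64(25))]
0.004 0 [(np.int64(221), np.int64(56)), (np.int64(221), np.int64(23))]
0.004 10 [(np.int64(206), np.int64(57)), (np.int64(200), np.int64(25))]
0.004 20 [(np.int64(192), np.int64(61)), (np.int64(180), np.int64(30))]
0.004 30 [(np.int64(179), np.int64(66)), (np.int64(162), np.int64(38))]
0.004 40 [(np.int64(167), np.int64(74)), (np.int64(145), np.int64(49))]
0.0075 -40 [(np.int64(275), np.int64(85)), (np.int64(297), np.int64(60))]
0.0075 -30 [(np.int64(263), np.int64(77)), (np.int64(280), np.int64(49))]
0.0075 -20 [(np.int64(249), np.int64(71)), (np.int64(261), np.int64(40))]
0.0075 -10 [(np.int64(235), np.int64(68)), (np.int64(241), np.int64(35))]
0.0075 0 [(np.int64(221), np.int64(66)), (np.int64(221), np.int64(33))]
0.0075 10 [(np.int64(206), np.int64(68)), (np.int64(200), np.int64(35))]
0.0075 20 [(np.int64(192), np.int64(71)), (np.int64(180), np.int64(40))]
0.0075 30 [(np.int64(179), np.int64(77)), (np.int64(161), np.int64(48))]
0.0075 40 [(np.int64(167), np.int64(85)), (np.int64(144), np.int64(60))]
gap 0.022788507498694033 [ 1.00848531 -0.69321324  0.50300647] [-0.75102547 -0.65759564  0.7647286 ] [ 0.54292942 -0.12804758  0.03125773]
0.022895087450016564 [-0.35740392  0.11453483 -0.59773577] [-0.02542155 -0.03829143  0.01179906] 7.8167
```

The opening's middle is at about −2° in the world at grasp heading 270°, so I need a turn of about −61°. I'll move beside the rod with that heading and look at the held spring and the rod tip together.

```bash
python3 - <<'E'
from h import *
phi=np.radians(209);rod=np.array([.538,.1525]);x=np.array([np.cos(phi),np.sin(phi)])
r.move_l((.5427,-.128,.16),rate=.15)
p=rod+.035*x
r.move_ptp((*p,.132),ori(phi));r.sleep(.2)
snap('wrist','w_hold');print(readout.get_position(),readout.get_ft_force(),readout.get_time_s())
pos=np.array(readout.get_position())
print('pred rod tip',proj('w_hold',(*rod,.088)),'spring bottom',proj('w_hold',(*pos[:2],pos[2]-.027)),'spring top',proj('w_hold',(*pos[:2],pos[2]+.029)))
a=cv2.imread('pics/w_hold.png')
b=cv2.resize(a[150:400,220:420],None,fx=3,fy=3,interpolation=cv2.INTER_CUBIC)[:600];b=cv2.resize(a[200:400,220:420],(600,600),interpolation=cv2.INTER_CUBIC)
cv2.imwrite('pics/v3.png',cv2.convertScaleAbs(b,alpha=2))
E
```

```text
[0.50759812 0.13506852 0.13202919] [-0.29564077  0.58402085 -0.45319432] 10.0
pred rod tip [318.71644496 205.25668239] spring bottom [319.84883251 286.44192573] spring top [319.66635977 355.4923254 ]
```

View pics/v3.png

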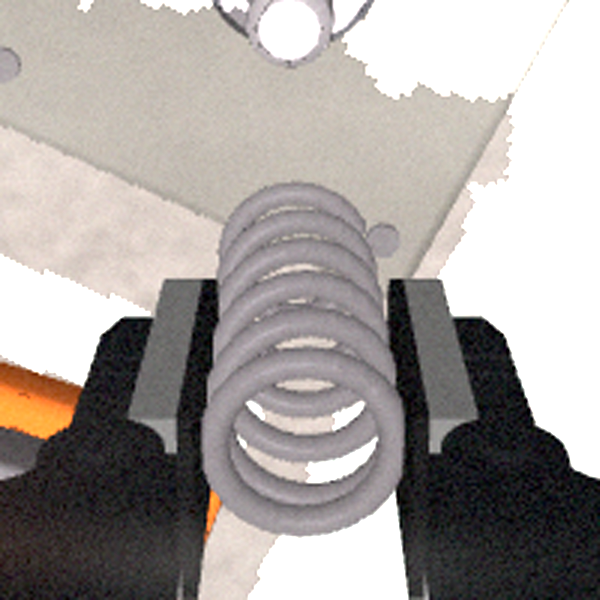

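The held spring is upright between the pads. Its top ring bbox is crop x 204–404, y 345–535, and the far edge of the bottom ring is at y 183. The rod tip disc spans x 258–325 with its lower edge at y≈62. I'll fit both with the same camera so the calibration error cancels.

```bash
python3 - <<'E'
from h import *
from scipy.optimize import least_squares
pos=np.array([0.5076,.13507,.13203])
a=np.linspace(0,2*np.pi,72);t=np.linspace(0,2*np.pi,24);A,T=np.meshgrid(a,t)
def bb(P):
    q=np.array([(proj('w_hold',p)-[220,200])*3 for p in P]);return q.min(0),q.max(0)
z=np.load('pics/w_hold.npz')
def proj(fn,P):
    q=(P-z['E'])@z['A']@z['K'].T;return q[:2]/q[2]
tor=np.c_[((.01025+.00175*np.cos(T))*np.cos(A)).ravel(),((.01025+.00175*np.cos(T))*np.sin(A)).ravel(),(.00175*np.sin(T)).ravel()]
def top(v):
    lo,hi=bb(tor+[*v[:2],v[2]]);return np.array([lo[0]-204,hi[0]-404,lo[1]-345,hi[1]-535])
s=least_squares(top,[*pos[:2],pos[2]+.027],diff_step=1e-4,x_scale=.01);print('top ring',s.x-pos,s.fun)
s2=least_squares(lambda v:top([*v,pos[2]+.02725]),pos[:2],diff_step=1e-4);print('top ring z fixed',s2.x-pos[:2],s2.fun)
def bot(v):
    lo,hi=bb(tor+[*v,pos[2]-.027+.00175]);return np.array([lo[0]-220,hi[0]-374,lo[1]-183])
s3=least_squares(bot,pos[:2],diff_step=1e-4);print('bot',s3.x-pos[:2],s3.fun)
D=np.c_[np.cos(a),np.sin(a),0*a]
def rod(v):
    lo,hi=bb(D*.0055+[*v[:2],.088]);l2,h2=bb(D*.0075+[*v[:2],.083]);return np.array([lo[0]-258,hi[0]-325,hi[1]-62,h2[1]-68,l2[0]-250,h2[0]-334])
s4=least_squares(rod,[.538,.1525],diff_step=1e-4);print('rod',s4.x,s4.fun)
x=np.array([np.cos(np.radians(209)),np.sin(np.radians(209))]);n=np.array([-x[1],x[0]])
for k in (s2.x,s3.x): print('rel tool x,z',(k-pos[:2])@x,(k-pos[:2])@n, 'TCP target',s4.x-(k-pos[:2]))
E
```

```text
top ring [-0.00113804 -0.00128544  0.02153524] [-2.56394326  2.56656699  2.80339327 -2.91069552]
top ring z fixed [0.00197691 0.0004547 ] [-7.64591301  7.6551077  -1.3859012   2.01703431]
bot [0.00086601 0.00092402] [-0.80479347  0.80547612  0.03277957]
rod [0.53559704 0.15200979] [-0.3945499   0.66616539  0.97122446 -0.91244041 -3.41054152  3.13393983]
rel tool x,z -0.0019494878051172478 0.0005607405605621676 TCP target [0.53362013 0.1515551 ]
rel tool x,z -0.0012054015357834263 -0.00038831374987763844 TCP target [0.53473103 0.15108578]
```

```bash
cat >> h.py <<'E'
def F(n=4):
    v=[]
    for _ in range(n): v.append(readout.get_ft_force()); r.sleep(.02)
    return np.mean(v,0)
def down(x,y,z0,z1,f0,step=.002,fz=4,fl=4,rate=.04):
    z=z0
    while z>z1+1e-6:
        z=max(z-step,z1); r.move_l((x,y,z),rate=rate); f=F(3)-f0
        print(round(z,4),f.round(1),end=' | ')
        if abs(f[2])>fz or np.hypot(f[0],f[1])>fl: print('STOP');break
    return z
E
python3 - <<'E'
from h import *
x,y=.5345,.1512
r.move_l((x,y,.132),rate=.1);r.sleep(.2);f0=F(8);np.save('f0.npy',f0);print(f0)
z=down(x,y,.120,.100,f0,step=.002);print(z,readout.get_time_s())
E
```

```text
[ 0.10387389  0.05504897 -0.34698795]
0.118 [ 0.  -0.1  0.1] | 0.116 [-0.2 -0.  -0.4] | 0.114 [ 0.1  0.1 -0.6] | 0.112 [-0.2 -0.3 -0.2] | 0.11 [-0.4  0.2  0.4] | 0.108 [-0.5 -0.1 -0.2] | 0.106 [ 0.2  0.2 -0. ] | 0.104 [-0.2  0.2 -0.2] | 0.102 [0.1 0.2 0. ] | 0.1 [ 0.3 -0.3 -1. ] | 0.1 14.05
```

No contact force with the underside about 15 mm below the tip, so it is threaded. I'll carry on down to just above the lug, then press gently.

```bash
python3 - <<'E'
from h import *
x,y=.5345,.1512;f0=np.load('f0.npy')
z=down(x,y,.100,.060,f0,step=.004,rate=.06)
if z<.0601: z=down(x,y,z,.053,f0,step=.001,fz=3)
print(z,readout.get_wrist_torque(),readout.get_time_s())
E
```

```text
0.096 [ 0.1  0.2 -0.5] | 0.092 [ 0.3 -0.4 -0.9] | 0.088 [ 0.1  0.2 -0.3] | 0.084 [-0.   0.2  0.1] | 0.08 [0.8 0.5 0. ] | 0.076 [ 0.4  0.5 -0.3] | 0.072 [-0.3  0.1 -0.4] | 0.068 [-0.5 -0.3 -0.3] | 0.064 [ 0.2  0.2 -0.6] | 0.06 [-0.2  1.  -1.3] | 0.059 [-0.3  0.8 -1.1] | 0.058 [-0.1  2.2 -0.6] | 0.057 [-0.7  2.1 -0.2] | 0.056 [0.1 2.8 0.4] | 0.055 [-0.1  2.3  1.1] | 0.054 [-0.5  2.8  0.5] | 0.053 [0.4 3.4 1. ] | 0.053 [ 0.50705504 -0.03045929 -0.00106054] 19.15
```

A +y side force built up to 3.4 N, so the spring is rubbing the rod. I'll ease the tool towards +y, then read the axial force.

```bash
python3 - <<'E'
from h import *
f0=np.load('f0.npy')
x=.5345
for y in (.1515,.1518,.1521,.1524):
    r.move_l((x,y,.053),rate=.03);f=F(6)-f0;print(y,f.round(2))
    if f[1]<.8: break
z=down(x,y,.053,.051,f0,step=.001,fz=5)
snap('wrist','w_low');print(readout.get_position(),readout.get_time_s(),readout.get_finger_gap())
a=cv2.imread('pics/w_low.png');cv2.imwrite('pics/v4.png',cv2.convertScaleAbs(cv2.resize(a[200:400,220:420],(600,600),interpolation=cv2.INTER_CUBIC),alpha=1.8))
E
```

```text
0.1515 [0.12 2.21 0.6 ]
0.1518 [ 0.07 -0.1  -0.16]
0.052 [ 0.5 -0.3  0.4] | 0.051 [-0.  -0.2  1.3] | [0.53460488 0.15176644 0.05115475] 20.5 0.022504893647412316
```

View pics/v4.png

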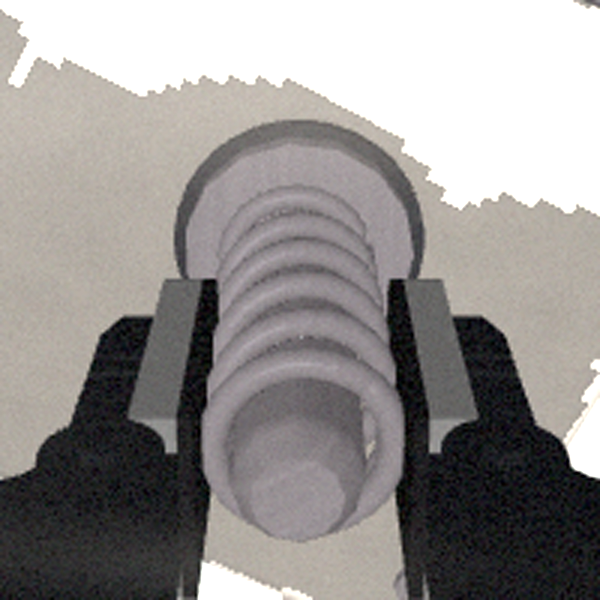

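The spring is round the rod, with the rod tip at (297,500) inside the top ring and the seat visible behind. Force only begins at about z = 0.0515, which is the height expected for the seat. The lug would have been felt at 0.057. I'll press a little more and check.

```bash
python3 - <<'E'
from h import *
f0=np.load('f0.npy');x,y=.5345,.1518
z=down(x,y,.051,.048,f0,step=.001,fz=6)
f=F(10)-f0;print('\n',f,readout.get_wrist_torque())
snap('scene','s1');a=cv2.imread('pics/s1.png')
for zz in (.024,.030,.080,.086,.088): print(zz,proj('s1',(.5385,.150,zz)))
cv2.imwrite('pics/v5.png',cv2.convertScaleAbs(cv2.resize(a[215:285,270:360],None,fx=8,fy=8,interpolation=cv2.INTER_CUBIC),alpha=1.5));print(readout.get_time_s())
E
```

```text
0.05 [-0.6 -0.6  2.7] | 0.049 [-1.2 -0.1  3.4] | 0.048 [-0.6 -0.5  5.8] | 
 [-0.77734121 -0.10028916  5.08189978] [-0.0437239   0.11051813  0.03095769]
0.024 [315.44874955 259.27386478]
0.03 [315.4421358  256.88917032]
0.08 [315.38506072 236.30981961]
0.086 [315.37796715 233.75211635]
0.088 [315.37559055 232.89519401]
21.6167
```

View pics/v5.png

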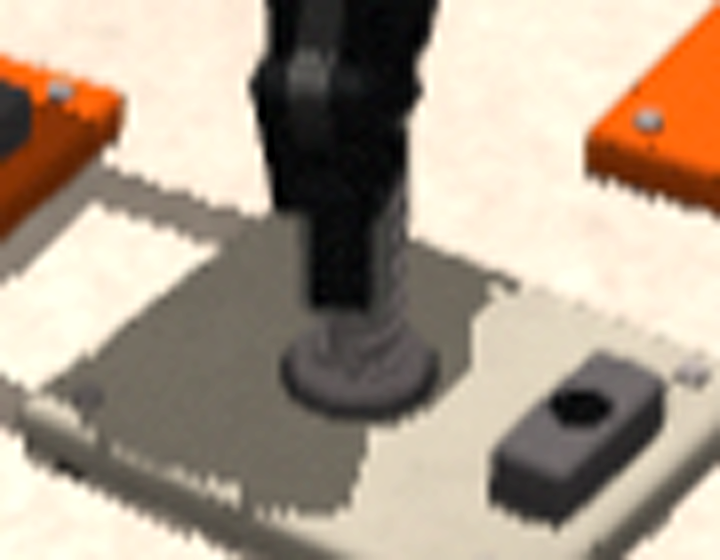

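The spring looks straight down on the seat. The axial stiffness of about 1.2 N/mm (the free lower coils) extrapolates to first contact at z≈0.052, the home height. Riding on the lug would give about 11 N here. I'll unload, release, back off and check from the lug side at close range.

```bash
python3 - <<'E'
from h import *
f0=np.load('f0.npy');x,y=.5345,.1518
r.move_l((x,y,.0515),rate=.03);print((F(6)-f0).round(2))
fingers.release();r.sleep(.2)
r.move_l((x,y,.15),rate=.12)
phi=np.radians(117);d=np.array([np.cos(phi),np.sin(phi)])
rod=np.array([.537,.152])
p=rod-.045*d
r.move_ptp((*p,.15),ori(phi));r.sleep(.2);snap('wrist','w_end');snap('scene','s2')
a=cv2.imread('pics/w_end.png')
for zz in (.024,.030,.080,.086,.088): print(zz,proj('w_end',(*rod,zz)))
c=proj('w_end',(*rod,.05)).astype(int);h=45;o=c-h;print('org',o)
A=cv2.resize(a[o[1]:o[1]+90,o[0]:o[0]+90],(500,500),interpolation=cv2.INTER_CUBIC)
b=cv2.imread('pics/s2.png')[222:277,290:340-8+0]
B=cv2.resize(b,(300,393),interpolation=cv2.INTER_CUBIC)
H=np.zeros((500,800,3),np.uint8);H[:,:500]=A;H[:393,500:]=B
cv2.imwrite('pics/v6.png',cv2.convertScaleAbs(H,alpha=1.8));print(readout.get_time_s())
E
```

```text
[ 0.48 -0.11  1.33]
0.024 [320.55630719 288.00175639]
0.03 [320.56002622 291.39980571]
0.08 [320.59798459 326.08211361]
0.086 [320.60358876 331.20260175]
0.088 [320.60551879 332.96605932]
org [275 258]
25.4583
```

View pics/v6.png

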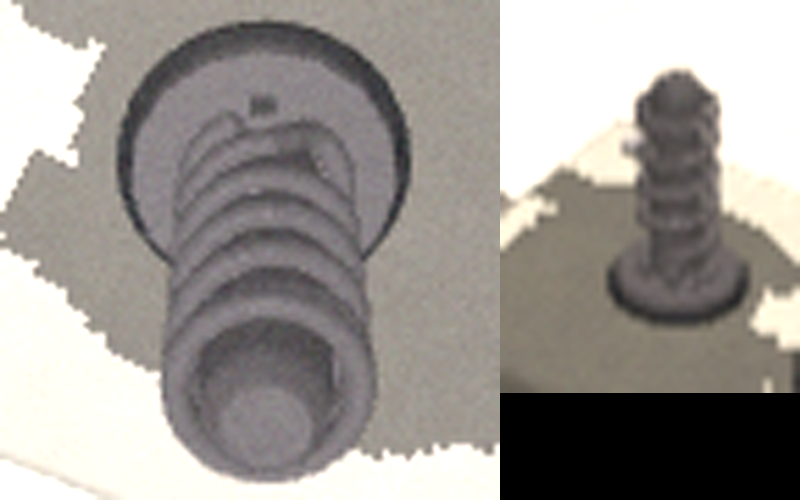

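The lug's end face at v6 (262,104) stands in the opening, between the wire end at (235,118) and the coil at (300,130). The top ring's centre is at image row 325.5, against about 324.5 predicted at home and 329.5 on top of the lug. In the scene view the rod protrudes by the expected 8 mm or so. The spring is home and the arm is clear, so I'm handing in.

```bash
python3 -c "
from h import *
r.sleep(.3);print(readout.get_time_s(),readout.get_qvel());r.finish_job()"
```

```text
25.7583 [-1.29387763e-03  2.76694758e-04  1.26625561e-03 -1.52775146e-03
  6.65081351e-05  9.03728936e-04]
the job is handed in; nothing more can be done
```

The spring is threaded over the white press's guide rod and stands on the seat, released. I handed the job in at about 26 s, and no verdict was reported.

**How it went:** I measured the lug at about −63° and the spring's opening at about −2° in the camera images. I turned the spring about 61° before lowering it, so the lug went straight into the opening and no twist search was needed. The highest axial force measured was about 6 N, and the highest side force was about 3.4 N, which I eased by moving 0.6 mm in y.

**Last checks:**
- **Lug:** the close-up shows its end face in the opening.
- **Height:** the top ring's height and the rod's protrusion both match fully home. First contact came about 1 mm above the expected seat height, within what I can measure.
- **Arm:** it is backed off, clear and still.

**Disagreements:**
- **Top ring size:** with the spring held, its top ring looked a few millimetres farther from the wrist camera than expected. The contact height and the final picture did not bear this out.
- **Rod position:** the three cameras' estimates differed by up to about 8 mm. I used the wrist camera's relative measurement.
- **Bystanders:** I did not check the head, driver or rack again at the end. The arm's path was meant to stay clear of them, and I saw no unexpected force readings.

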